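# Nip a cover board in the bench thickness gauge

### The arm

A 7-joint arm with a two-finger parallel gripper is mounted at the origin on the work surface. World frame = base frame: x ahead of the robot, y to its left, z up, the work surface at z = 0. Lengths are in m, angles in rad, forces in N, time in s.
With the tool pointing down it reaches from about 0.4 to 0.9 m from the base axis. Payload 5.6 kg.
Tool frame: the origin (TCP) lies midway between the tips of the shut fingers; the grasp point (between the pads) lies 19 mm behind it; y points along the fingers, z is the direction in which the jaws open and shut, and the axes are right-handed (so a half turn about y gives the same grasp; the last joint's range is limited). The gripper opens to 92 mm and grips with 3 to 60 N. Pads are 20 mm wide; open, the fingers measure 128 mm over their backs; the gripper's body (75 mm by 189 mm) begins 69 mm behind the grasp point.
Start: joints at [1.183, 0.468, -0.012, 1.603, 0.006, 1.071, -0.056], TCP at [0.22, -0.612, 0.215] pointing down, gripper open.
Joint ranges: [-2.53, 2.53], [-0.31, 2.02], [-1.57, 1.55], [0.28, 2.44], [-1.29, 4.43], [0.15, 1.84], [-2.92, 2.92]. Speed limits (rad/s): [2.57, 2.57, 3.14, 3.14, 3.14, 3.14, 3.14].

### API

Orientations are given as a 3x3 rotation matrix whose columns are the frame's x, y, z axes.
In Python, from station import env, effector, solver, viewer, workorder, search_frame, tip_of gives the robot as it stands. Calls block until the motion is done:
- env.reach(position, orientation): joint-space move of the TCP to a pose.
- env.movel(position, frame=None, rate=0.15): straight line of the TCP; frame=None keeps the orientation; rate is the mean speed in m/s.
- env.goto_joints(angles): joint-space move.
- effector.release() and effector.grasp(squeeze=None): open the fingers fully, or close them until they stop; squeeze is the grip in N (None keeps the last).
- env.pause(seconds).
- solver.inverse_kinematics(position, orientation): joint angles nearest the present ones, or None.
- env.sense(): the state.
- viewer.read_camera(name): name is "scene" or "top" or "wrist"; returns (picture, depth): 400x640x3 uint8, red, green, blue; 400x640 float32, m along the optical axis (not along the pixel's ray), 0 where there is no reading.
- viewer.camera_info(name): a dict with "intrinsics" (3x3 intrinsics, pixels), "eye" and "rotation" of the camera in the world; the wrist camera has in their place "T_tool_cam" (4x4, takes a point from camera to tool coordinates, whose origin is the TCP and whose axes are the tool frame's). Camera axes: x right, y up, looking along -z (the intrinsics and any distortion apply to the point x, -y, -z); pixel columns grow to the right and rows downward; lengths in m; the calibration is good to about 2 mm. A picture is of the moment at which its call begins: read the wrist's pose just before it. camera_info takes no time and is no camera call.
A pose or a line that the arm cannot do raises env.PlanningError and nothing moves.
- workorder.finish_job(): hands the job in, once; it reports no verdict.
Trained networks look in the newest picture that a camera, given by its name, has taken for a name from the list of things; names that differ only in an ending like _2 or _b are one class to them, and where a whole thing is asked for, a point or a joint stands for the part that bears it (a point fixed in the world has none). Each returns a list of dicts, best first, with "score" (0 to 1); they miss things now and then, are a little off and sometimes report something else, mostly with a low value. They report only what shows in the picture. A call takes as long as a camera call. They do not tell look-alikes from the thing itself.
- search_frame(camera, name): "at" ([x, y, z] in m, in world coordinates, good to about 4 mm: the middle of the surface that is visible of it).
- tip_of(camera, name): "at" ([x, y, z] in m, in world coordinates, good to about 4 mm: a listed point, or the origin of a listed thing).
The state is a dict: "t": time; "joint_positions": joint angles; "joint_velocities": joint speeds; "tau": joint torques, N m; "ee_pos": TCP position; "tcp_rot": TCP orientation; "wrist_force": force on the tool from outside, world axes, zero at the start; "moment": the same for the moment, N m; "gripper_width": finger opening in m.
Only numpy, scipy, OpenCV 4.12 (cv2) and the standard library are available. Lean on these libraries where they do the work, as an engineer would, in place of code of your own. Each camera call takes 0.05 s, during which the arm holds its last target. There are 200 camera calls.

### The job

Measure the loose cover board in the bench thickness gauge: slide it in flat along the bed under the spindle, centred and square, with one short end gently home against the steel back stop. Then turn the knurled ratchet knob on top clockwise until its slip clutch has clicked two or three times (never more than four), and let go, leaving the board in place and the volume, brass weight and bone folder where they are.

Things in the scene. Friction and masses are not known exactly. Their poses are not given: they have to be found in the camera images.
- gauge: Grey C-shaped bench thickness gauge, screwed down. Origin on the vertical spindle axis at bench level; x points along the bed from the open front towards the column, y across the bed, z up. Flat bed: 30 mm high, 100 mm wide, x -135 to +60 mm. Head: 40 mm wide, x -20 mm to the column (x 40 to 85 mm), underside z 75 mm, top 115 mm.
- throat (a point): On the spindle axis, 12 mm above the bed: where the board's top face will lie. A 12 mm steel spindle hangs from the head above it; at the start its flat tip is 7 to 12 mm higher than this point (not measured), so a board must be slid in level from the front. Axes as the gauge's.
- stop: Steel back stop on the gauge bed, 60 mm wide across y, 18 mm high; its front face stands 30 mm beyond the spindle axis. Push the board against it with a few newtons; more than 20 N is too hard. Origin: bottom centre of the front face.
- stop_face (a point): Bottom centre of the stop's front face, on the bed's top (30 mm above the bench); axes as the gauge's.
- knob (a point): Mid-height of the ratchet knob, on its vertical axis (the spindle's), 157 mm above the bench. The knob is a knurled steel cylinder, 28 mm diameter, from 144 to 170 mm above the bench; it keeps its height. Under it a thinner thimble, 22 mm diameter, 119 to 143 mm. Clockwise from above lowers the spindle 30 mm a turn, drag about 0.02 N m.
- ratchet (a joint): Slip of the knob against the thimble, rad; 0 at the start. It takes 1.45 to 2.55 rad of clockwise turning to bring the spindle onto the board; then the thimble stands and further turning makes the clutch slip and this value grow. One click is 0.393 rad (16 a turn); the torque swells and falls with each, peaking near 0.15 N m.
- board: Loose rigid bookbinder's board strip, grey-brown, 130 mm (x) by 50 mm (y) by 12 mm (z), about 80 g, lying flat. Origin: centre of its underside. Both short ends are alike; either may go to the stop.
- board_end (a point): Middle of the lower edge of the board's +x short end; axes as the board's.
- board_tail (a point): Middle of the lower edge of the board's -x short end; axes as the board's.
- volume: Bystander: closed blue bound volume, 160 x 110 x 32 mm, lying flat. Origin: centre of its underside.
- weight: Bystander: turned brass paperweight with a small neck, 44 mm diameter, 42 mm high. Origin: centre of its underside.
- folder: Bystander: pale bone folder lying flat, 130 x 22 x 6 mm. Origin: centre of its underside.
Not all that is in view belongs to the job. Several things look just like the board: the one meant starts farthest to the robot's right. There is more than one size of the gauge; the one meant has the size given above.

How it is judged:
On the way, in this order (a step that is already met when the one before it is completed fails the run):
1. the board lies on the bed under the spindle, home against the stop, centred and square, before the clutch has slipped (((x of board_end in the frame of stop_face between -0.0025 and 0.002 m and y of board_end in the frame of stop_face between -0.01 and 0.01 m and angle between the x axis of board and the x axis of gauge, either way round below 0.08 rad and z of board_end in the frame of stop_face below 0.002 m and angle between board's own z axis and vertical below 0.03 rad) or (x of board_tail in the frame of stop_face between -0.0025 and 0.002 m and y of board_tail in the frame of stop_face between -0.01 and 0.01 m and angle between the x axis of board and the x axis of gauge, either way round below 0.08 rad and z of board_tail in the frame of stop_face below 0.002 m and angle between board's own z axis and vertical below 0.03 rad)) and value of joint ratchet below 0.3 rad), for 0.2 s.
2. the clutch has clicked at least twice with the board home (((x of board_end in the frame of stop_face between -0.0025 and 0.002 m and y of board_end in the frame of stop_face between -0.01 and 0.01 m and angle between the x axis of board and the x axis of gauge, either way round below 0.08 rad and z of board_end in the frame of stop_face below 0.002 m and angle between board's own z axis and vertical below 0.03 rad) or (x of board_tail in the frame of stop_face between -0.0025 and 0.002 m and y of board_tail in the frame of stop_face between -0.01 and 0.01 m and angle between the x axis of board and the x axis of gauge, either way round below 0.08 rad and z of board_tail in the frame of stop_face below 0.002 m and angle between board's own z axis and vertical below 0.03 rad)) and value of joint ratchet above 0.65 rad), for 0.2 s.
At the end, for the whole second after the job is handed in: The board lies flat and still on the bed, one short end within 2.5 mm of the stop, within 10 mm of centre across the bed, square within 0.08 rad; the clutch has slipped at least two clicks (0.65 rad, a little under two full clicks) and not more than four (1.85 rad) (all of step 2 and value of joint ratchet below 1.85 rad and linear speed of board below 0.01 m/s); the robot touches nothing.
It fails at once if the board is pushed against the stop with more than 20 N (contact force between board and stop above 20 N).
It fails at once if the clutch is driven past four clicks (1.85 rad of slip) (value of joint ratchet above 1.85 rad).
It fails at once if the clutch is made to click while the board is not home (value of joint ratchet above 0.3 rad and not ((x of board_end in the frame of stop_face between -0.004 and 0.002 m and y of board_end in the frame of stop_face between -0.012 and 0.012 m and angle between the x axis of board and the x axis of gauge, either way round below 0.1 rad and z of board_end in the frame of stop_face below 0.002 m and angle between board's own z axis and vertical below 0.03 rad) or (x of board_tail in the frame of stop_face between -0.004 and 0.002 m and y of board_tail in the frame of stop_face between -0.012 and 0.012 m and angle between the x axis of board and the x axis of gauge, either way round below 0.1 rad and z of board_tail in the frame of stop_face below 0.002 m and angle between board's own z axis and vertical below 0.03 rad))).
It fails at once if the volume, the brass weight or the bone folder is moved by more than 15 mm (distance of any of volume, weight, folder from where it was at the start of the episode above 0.015 m).
It also fails if it takes over 72 s, if anything falls off the work surface, if the arm or the gripper's body presses on something with over 40 N, if the wrist force passes 120 N, or if a joint passes its speed limit or range.

## Working session

There is one attempt and no reset: what is moved stays moved. The work goes in short steps, each a Python script; the robot and the scene stay as the last script left them, time stands still between calls to the robot, and variables do not carry over. Pictures are saved under pics/ and viewed, about 8 in all and at most 12, crops included, and the job is handed in when it is done.

```bash
ls; mkdir -p pics
python3 - <<'E'
from station import env, effector, solver, viewer, workorder, search_frame, tip_of
import cv2,numpy as np
s=env.sense();print(s['t'],s['ee_pos'],s['tcp_rot'],s['gripper_width'])
for c in ['scene','top']:
    p,d=viewer.read_camera(c);cv2.imwrite(f'pics/{c}0.png',p[:,:,::-1]);np.savez(f'pics/{c}0.npz',p=p,d=d)
    i=viewer.camera_info(c);print(c,i)
    for n in ['gauge','board','volume','weight','folder','stop']:
        print(n,[(np.round(r['at'],3).tolist(),round(r['score'],2)) for r in search_frame(c,n)])
    for n in ['knob','throat','stop_face','board_end','board_tail','gauge']:
        print('tip',n,[(np.round(r['at'],3).tolist(),round(r['score'],2)) for r in tip_of(c,n)])
print(viewer.camera_info('wrist'),env.sense()['t'])
E
```

```text
pics
0.0 [ 0.21946178 -0.61121354  0.21365465] [[-9.41151617e-01 -7.12880886e-04  3.37983913e-01]
 [-3.37984638e-01  1.58986210e-03 -9.41150284e-01]
 [ 1.33580233e-04 -9.99998482e-01 -1.73724408e-03]] 0.09205759058562457
scene {'intrinsics': array([[404.67737426,   0.        , 322.9161838 ],
       [  0.        , 404.67737426, 200.03716569],
       [  0.        ,   0.        ,   1.        ]]), 'eye': array([ 1.27156208, -0.22018829,  1.05366428]), 'rotation': array([[ 0.31560359, -0.75933327,  0.56904074],
       [ 0.94888087,  0.25534145, -0.185542  ],
       [-0.00441147,  0.59850959,  0.80110349]])}
gauge [([0.643, -0.098, 0.03], 0.8), ([0.853, -0.212, 0.02], 0.6)]
board [([0.35, 0.44, 0.012], 0.76), ([0.488, 0.239, 0.009], 0.66), ([0.604, 0.391, 0.013], 0.61)]
volume [([0.757, 0.178, 0.034], 0.8)]
weight [([0.65, -0.404, 0.019], 0.53)]
folder [([0.449, -0.383, 0.006], 0.49)]
stop []
tip knob [([0.63, -0.091, 0.044], 0.61), ([0.631, -0.091, 0.157], 0.56)]
tip throat [([0.847, -0.207, 0.03], 0.85), ([0.628, -0.087, 0.042], 0.69)]
tip stop_face []
tip board_end [([0.541, 0.266, 0.00
[... 1246 characters left out ...]
tail [([0.418, 0.223, 0.004], 0.7), ([0.32, 0.505, 0.004], 0.64), ([0.584, 0.459, 0.004], 0.55)]
tip gauge [([0.629, -0.087, 0.004], 0.92), ([0.85, -0.206, -0.003], 0.6)]
{'intrinsics': array([[298.93593761,   0.        , 316.29615476],
       [  0.        , 298.93593761, 199.34177694],
       [  0.        ,   0.        ,   1.        ]]), 'T_tool_cam': array([[ 6.28753923e-05, -9.59815825e-01, -2.80630680e-01,
        -7.89942515e-02],
       [-8.91098694e-04,  2.80630516e-01, -9.59815461e-01,
        -1.70037427e-01],
       [ 9.99999601e-01,  3.10418407e-04, -8.37645874e-04,
         1.25537324e-03],
       [ 0.00000000e+00,  0.00000000e+00,  0.00000000e+00,
         1.00000000e+00]])} 1.3
```

View pics/top0.png

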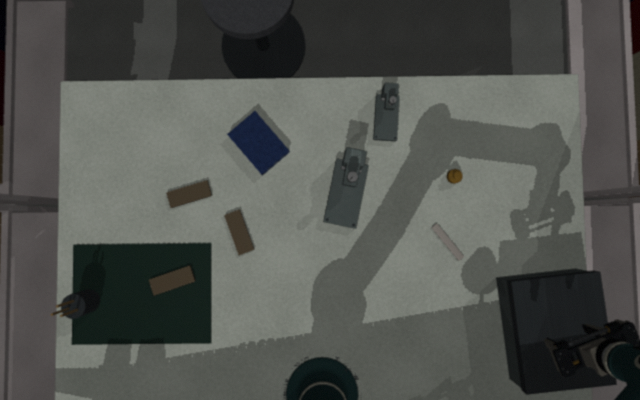

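View pics/scene0.png

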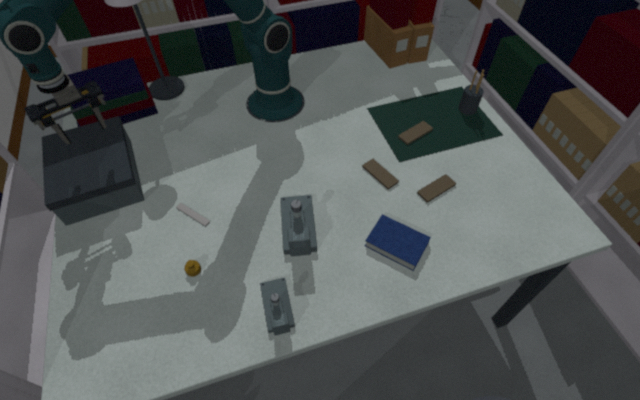

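Candidates for the board are top (189,193), (239,231) and (172,280). The farthest to the right (−y) is (239,231), near world (0.488,0.242). Candidates for the gauge are the large one at top (346,187) and the small one at (386,112); the spec size has to match a 195×100 mm bed. Next I'll fit both from depth, before moving in for close views.

```bash
cat > h.py <<'E'
from station import env, effector, solver, viewer, workorder, search_frame, tip_of
import cv2,numpy as np
def pose(cam):
    i=viewer.camera_info(cam)
    if cam=='wrist':
        s=env.sense();T=np.array(i['T_tool_cam']);R=np.array(s['tcp_rot'])
        return i['intrinsics'],R@T[:3,3]+s['ee_pos'],R@T[:3,:3]
    return i['intrinsics'],i['eye'],i['rotation']
def cloud(d,P):
    K,e,R=P;v,u=np.indices(d.shape)
    c=np.stack([(u-K[0,2])/K[0,0]*d,-(v-K[1,2])/K[1,1]*d,-d],-1)
    w=c@np.array(R).T+e;w[d==0]=np.nan;return w
def rect(w,c,r,z0,z1):
    m=(np.hypot(w[...,0]-c[0],w[...,1]-c[1])<r)&(w[...,2]>z0)&(w[...,2]<z1)
    q=w[m];(cx,cy),(a,b),ang=cv2.minAreaRect((q[:,:2]*1000).astype(np.float32))
    if a<b:a,b,ang=b,a,ang+90
    return np.round([cx,cy,a,b,(ang+90)%180-90,np.median(q[:,2])*1000,len(q)],1)
def look(cam,f=None):
    P=pose(cam);p,d=viewer.read_camera(cam)
    if f:cv2.imwrite(f'pics/{f}.png',p[:,:,::-1])
    return p,d,cloud(d,P),P
def Rz(yaw): # tool down, tool x along yaw
    c,s=np.cos(yaw),np.sin(yaw);x=np.array([c,s,0]);y=np.array([0,0,-1.]);return np.stack([x,y,np.cross(x,y)],1)
E
python3 - <<'E'
from h import *
for c in ['top','scene']:
    d=np.load(f'pics/{c}0.npz')['d'];w=cloud(d,pose(c))
    print(c,'table',np.nanmedian(w[...,2]),'board',rect(w,(.486,.243),.09,.007,.02))
    for g in [(.61,-.085),(.84,-.2)]: print('bed',rect(w,g,.15,.015,.037)); print('knob',rect(w,g,.15,.135,.19))
for yaw in [0.37,0.37+np.pi,-.2,-.2+np.pi]:
    for p in [(.45,.228,.15),(.55,-.07,.04),(.63,-.088,.138)]: 
        q=solver.inverse_kinematics(np.array(p),Rz(yaw));print(yaw,p,None if q is None else np.round(q,2))
E
```

```text
top table -0.0015856907891154126 board [472.9 253.3 147.8 128.5  43.4  11.9 713. ]
bed [ 593.4  -80.2  195.   100.4  -12.2   29.6 1764. ]
knob [629.9 -87.   27.1  26.7  -2.1 169.8  95. ]
bed [ 828.4 -207.1  151.9   71.6   -4.5   20.9  873. ]
knob [ 0.  0.  0.  0.  0. nan  0.]
scene table -0.0021450304794601305 board [482.9 239.7 132.9  54.3  20.   10.2 409. ]
bed [605.7 -85.2 222.6  99.9 -12.2  28.5 976. ]
knob [631.4 -90.1  29.4  25.3 -20.5 166.5 120. ]
bed [ 802.7 -202.7  222.5   91.9  -16.1   20.1  872. ]
knob [ 0.  0.  0.  0.  0. nan  0.]
0.37 (0.45, 0.228, 0.15) [ 0.18  0.47 -0.89  1.97  0.46  0.91  1.  ]
0.37 (0.55, -0.07, 0.04) [ 0.86  0.92 -1.12  1.9   1.    1.01  1.22]
0.37 (0.63, -0.088, 0.138) [ 0.88  1.01 -1.33  1.65  1.01  1.33  1.31]
3.5115926535897932 (0.45, 0.228, 0.15) [ 0.17  0.46 -0.86  1.97  0.44  0.91 -2.13]
3.5115926535897932 (0.55, -0.07, 0.04) [ 0.28  0.57 -0.27  1.94  0.24  0.66 -1.34]
3.5115926535897932 (0.63, -0.088, 0.138) [ 0.36  0.56 -0.38  1.68  0.25  0.94 -1.31]
-0.2 (0.45, 0.228, 0.15) [ 0.3   0.56 -1.06  1.96  0.59  0.97  0.32]
-0.2 (0.55, -0.07, 0.04) [ 0.56  0.66 -0.64  1.92  0.56  0.75  0.96]
-0.2 (0.63, -0.088, 0.138) [ 0.57  0.64 -0.69  1.67  0.47  1.01  1.09]
2.941592653589793 (0.45, 0.228, 0.15) [ 0.29  0.55 -1.04  1.96  0.58  0.96 -2.81]
2.941592653589793 (0.55, -0.07, 0.04) [ 0.19  0.56 -0.15  1.95  0.13  0.65 -1.82]
2.941592653589793 (0.63, -0.088, 0.138) [ 0.22  0.54 -0.18  1.69  0.12  0.92 -1.78]
  return _methods._mean(a, axis=axis, dtype=dtype,
  ret = ret.dtype.type(ret / rcount)
```

Run:
```python
from h import *
s=env.sense();p=s['ee_pos'].copy();p[2]=.38;env.movel(p,rate=.3)
y=np.radians(20)
env.reach(np.array([.44,.225,.30]),Rz(y));env.pause(.2)
p,d,w,P=look('wrist','w1');print(rect(w,(.483,.241),.085,.006,.02),np.nanmedian(w[...,2]))
for n in ['board_end','board_tail','board']: print(n,[(np.round(r['at'],3).tolist(),round(r['score'],2)) for r in tip_of('wrist',n)])
env.reach(np.array([.44,.225,.22]),Rz(y));env.pause(.2)
p,d,w,P=look('wrist','w2');print(rect(w,(.483,.241),.085,.006,.02),np.nanmedian(w[...,2]))
s=env.sense();print(s['t'],s['ee_pos'])
```

```text
[ 480.9  243.   130.    49.5   19.5   12.1 2509. ] 0.0013343108956271055
board_end [([0.615, 0.332, -0.002], 0.91), ([0.359, 0.386, -0.001], 0.82), ([0.54, 0.267, 0.004], 0.57)]
board_tail [([0.315, 0.505, -0.0], 0.91), ([0.579, 0.461, 0.0], 0.71)]
board [([0.334, 0.444, -0.001], 0.95), ([0.482, 0.244, -0.0], 0.66), ([0.6, 0.398, -0.0], 0.58)]
[ 481.   242.9  130.2   50.1   19.9   12.1 3472. ] 0.0014580742038416972
6.1167 [0.44096871 0.22558362 0.22166224]
```

View pics/w2.png

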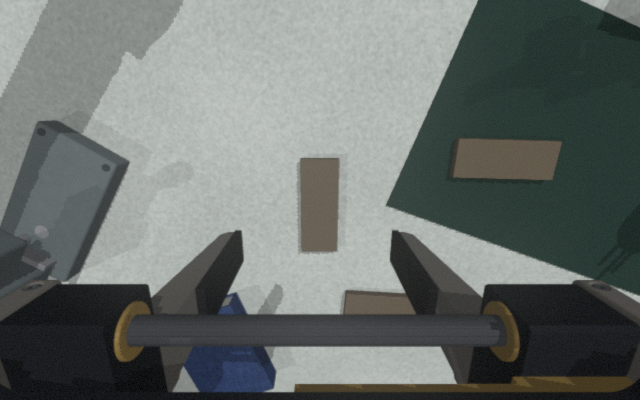

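The crop shows the chosen board at (320,205), with the look-alikes at (505,160) and (380,300), and the big gauge on the left at (60,200). Both wrist heights agree: centre (481,243) mm, yaw 19.8°, top 12.1 mm. I'll grasp it now.

Run:
```python
from h import *
y=np.radians(19.8);R=Rz(y)
g=np.array([.4434,.2294,.004])
env.reach(g+[0,0,.08],R);env.movel(g+[0,0,.01],R,rate=.1);s=env.sense();print(s['ee_pos'],s['wrist_force'])
off=s['ee_pos']-(g+[0,0,.01]); print('off',off)
env.movel(g-off+[0,0,-.0005],R,rate=.05);s=env.sense();print(s['ee_pos'],s['wrist_force'])
effector.grasp(12);s=env.sense();print(s['gripper_width'],s['ee_pos'],s['wrist_force'],s['t'])
p=s['ee_pos']-off
env.movel(p+[0,0,.10],R,rate=.12);env.pause(.2);s=env.sense();print(s['gripper_width'],s['ee_pos'],s['wrist_force'],s['t'])
p,d,w,P=look('wrist','w3')
q=w[(np.hypot(w[...,0]-.478,w[...,1]-.2415)<.05)&(w[...,2]>.085)&(w[...,2]<.14)];print(len(q))
A=np.c_[q[:,:2],np.ones(len(q))];c=np.linalg.lstsq(A,q[:,2],rcond=None)[0];print('slope',c, np.median(q[:,2])); print(rect(w,(.483,.241),.085,.09,.125))
p,d,w,P=look('scene','s3')
```

```text
[0.44368115 0.22978256 0.01441887] [0.77608032 0.16012247 0.26820203]
off [0.00028115 0.00038256 0.00041887]
[0.4429355  0.22888758 0.0028427 ] [0.90662729 0.32580757 1.45413306]
0.04991799433022689 [0.44312412 0.22906811 0.00312498] [ 0.29957288 -0.31631979  0.56992657] 8.6417
0.050092226979671764 [0.44240909 0.22857542 0.1020904 ] [-1.20326155  0.33889515 -0.72546289] 9.825
8331
slope [-0.03036474 -0.01015405  0.1282459 ] 0.11083915313160414
[  478.3   239.5   125.9    77.3    19.2   110.8 12487. ]
```

View pics/w3.png

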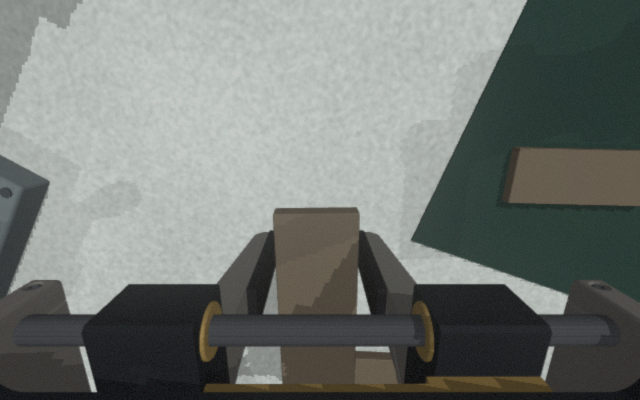

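The board is held centred (edges at columns 275–358), with a nose-down sag of about 1.8°, which the bed will level. I'll carry it to the gauge.

```bash
cat >> h.py <<'E'
S=np.array([.630,-.0876]);GY=np.radians(-12.2);gx=np.array([np.cos(GY),np.sin(GY)]);gy=np.array([-gx[1],gx[0]]);RG=Rz(GY)
def G(x,y,z): return np.r_[S+x*gx+y*gy,z]
def toG(p): q=np.array(p[:2])-S; return np.round([q@gx*1000,q@gy*1000,p[2]*1000],1)
def F(n=3):
    f=[]
    for _ in range(n): env.pause(.03);f.append(env.sense()['wrist_force'])
    f=np.mean(f,0);return np.array([f[:2]@gx,f[:2]@gy,f[2]])
E
python3 - <<'E'
from h import *
env.reach(G(-.15,0,.13),RG)
env.movel(G(-.15,0,.06),RG,rate=.1);env.pause(.15);s=env.sense();t=toG(s['ee_pos']);print(t,F(),s['t'])
off=s['ee_pos']-G(-.15,0,.06)
env.movel(G(-.15,0,.038)-off,RG,rate=.06);print(toG(env.sense()['ee_pos']),F())
env.movel(G(-.13,0,.038)-off,RG,rate=.06);print(toG(env.sense()['ee_pos']),F())
p,d,w,P=look('wrist','w4');p,d,w,P=look('top','t4');p,d,w,P=look('scene','s4')
im=cv2.resize(p[170:270,250:350],(600,600),interpolation=cv2.INTER_CUBIC);cv2.imwrite('pics/s4c.png',im[:,:,::-1])
print(env.sense()['t'],env.sense()['gripper_width'])
E
```

```text
[-149.4    0.    60.6] [ 0.26723059 -0.19577248 -0.91674471] 12.0417
[-150.8    0.2   36.9] [-0.18287302  0.0642202  -0.80435033]
[-130.3    0.    37.3] [ 0.01491058 -0.22198422 -1.35801493]
13.5 0.04991378393398398
```

View pics/s4c.png

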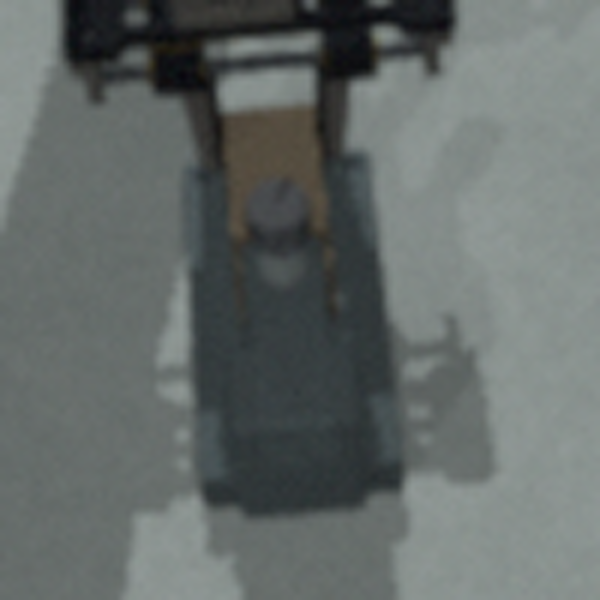

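The scene crop shows the board (columns 225–325) entering centred and square below the knob at (277,205). I'll slide it in, set it on the bed, and push to contact.

Run:
```python
from h import *
off=np.array([0,0,-.0006])
env.movel(G(-.083,0,.038),RG,rate=.08);print(toG(env.sense()['ee_pos']),F(),env.sense()['t'])
z=.037
f0=F()
while z>.0315:
    env.movel(G(-.083,0,z),RG,rate=.04);f=F(2)-f0
    if f[2]>3: break
    z-=.001
print('down',z,toG(env.sense()['ee_pos']),f)
f0=F();x=-.083
while x<-.069:
    x+=.001;env.movel(G(x,0,z),RG,rate=.03);f=F(2)-f0;print(round(x*1e3),toG(env.sense()['ee_pos']),np.round(f,1))
    if f[0]<-4: break
print(env.sense()['t'],env.sense()['gripper_width'])
```

```text
[-83.6   0.1  37.8] [-0.23830874 -0.1883556  -1.15197724] 14.3417
down 0.031999999999999994 [-82.7   0.   32.9] [-1.87934298 -0.81714734  8.45527409]
-82 [-82.7   0.1  32.8] [-2.7 -0.2  2.7]
-81 [-82.5   0.1  32.8] [-4.3 -0.2  4.3]
17.075 0.05021623868661169
```

Pressed at about 10 N on the bed, this is bed friction rather than the stop. I'll lighten the load and push again.

Run:
```python
from h import *
z=.033;env.movel(G(-.082,0,z),RG,rate=.03);print(toG(env.sense()['ee_pos']),F())
z=.0335;env.movel(G(-.082,0,z),RG,rate=.03);print(toG(env.sense()['ee_pos']),F())
x=-.082
while x<-.068:
    x+=.001;env.movel(G(x,0,z),RG,rate=.03);f=F(2);print(round(x*1e3),toG(env.sense()['ee_pos']),np.round(f,1))
    if f[0]<-5.5: break
print(env.sense()['t'],env.sense()['gripper_width'])
```

```text
[-82.   -0.1  32.9] [-0.21191091  0.25497003  1.44874422]
[-82.   -0.   33.3] [-0.08925576  0.04431414 -1.24770241]
-81 [-81.   -0.   33.5] [ 0.1 -0.6 -0.5]
-80 [-80.    0.   33.5] [-0.5  0.  -1.1]
-79 [-79.    0.   33.5] [-0.1 -0.1 -1.6]
-78 [-78.    0.   33.5] [-0.1 -0.2 -1.1]
-77 [-77.    0.   33.5] [-0.  -0.3 -1.4]
-76 [-76.1   0.   33.5] [-0.8 -0.1 -1.6]
-75 [-76.    0.1  33.2] [-3.9  0.6 -0.5]
-74 [-76.    0.1  32.9] [-6.2  0.8 -0.4]
20.3083 0.04964977624485237
```

Contact is firm at gauge x = −76 mm (expected −75.3). I'll ease off, release, back up, and check.

Run:
```python
from h import *
env.movel(G(-.0755,0,.033),RG,rate=.03);print(F(),toG(env.sense()['ee_pos']))
effector.release();print(F(),toG(env.sense()['ee_pos']))
env.movel(G(-.0765,0,.06),RG,rate=.1)
env.movel(G(-.11,0,.26),RG,rate=.25);env.pause(.15)
p,d,w,P=look('wrist','w5')
q=np.stack([(w[...,:2]-S)@gx,(w[...,:2]-S)@gy,w[...,2]],-1)
# board: colour brownish
r=p.astype(int);m=(r[...,0]-r[...,2]>10)&(abs(q[...,2]-.042)<.006)&(abs(q[...,1])<.06)&(abs(q[...,0]+.06)<.08)
print('board in gauge frame',rect(q,(-.06,0),.1,-1,1) if 0 else np.round(cv2.minAreaRect((q[m][:,:2]*1000).astype(np.float32))[0:3] if 0 else [0]),m.sum())
print(cv2.minAreaRect((q[m][:,:2]*1000).astype(np.float32)),np.median(q[m][:,2]), q[m].min(0),q[m].max(0))
print('bed',rect(q,(-.075,0),.09,.02,.035)); print('knob',rect(q,(0,0),.05,.160,.185))
print([(toG(r['at']),round(r['score'],2)) for n in ['knob','board_tail','board_end'] for r in tip_of('wrist',n)])
p2,d,w,P=look('top','t5');print('knob top',rect(np.stack([(w[...,:2]-S)@gx,(w[...,:2]-S)@gy,w[...,2]],-1),(0,0),.03,.160,.180))
print(env.sense()['t'])
```

```text
[-4.6319115   0.67361936  0.24317223] [-76.    0.   32.9]
[0.02866396 0.39162092 0.16539338] [-75.5   0.   33. ]
board in gauge frame [0] 2445
((-43.09929275512695, -1.3536949157714844), (113.794189453125, 48.73532485961914), 0.8293020725250244) 0.0421585419729788 [-0.10002437 -0.02598516  0.03629364] [0.01343915 0.02383492 0.04477334]
bed [-6.210e+01 -2.000e-01  1.454e+02  1.002e+02  0.000e+00  3.010e+01
  4.356e+03]
knob [-3.500e+00 -3.000e-01  2.790e+01  2.220e+01 -8.750e+01  1.699e+02
  5.740e+02]
[(array([  0.6,   4. , 154.2]), 0.96), (array([-99.1,   2.2,  29.2]), 0.84), (array([-99.9, 409.2,  -1.6]), 0.72)]
knob top [ -0.    0.6  26.7  26.5 -33.4 169.1  92. ]
23.2917
```

View pics/w5.png

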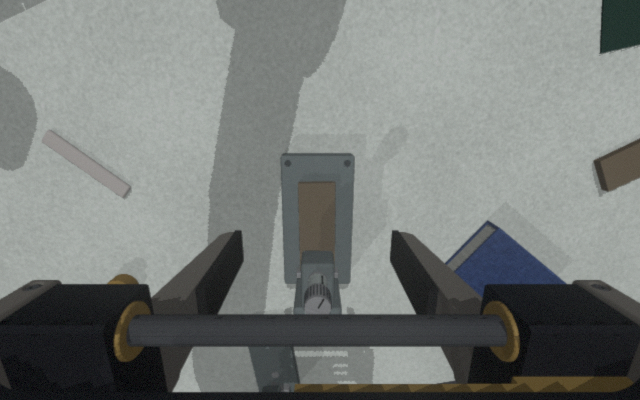

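The wrist view shows the board (300–336, 180–250) centred on the bed under the head. In the gauge frame the tail is at −100.0 mm (so the end is at the stop), y is −1.3 mm and the angle is 0.8°. The knob is within 1 mm of the spindle axis. Next is the knob.

Run:
```python
from h import *
env.reach(G(0,0,.27),RG)
q=np.array(env.sense()['joint_positions']);print(np.round(q,2))
q[6]=-2.2;env.goto_joints(q);env.pause(.15);s=env.sense();R=np.array(s['tcp_rot']);print(toG(s['ee_pos']),R[:,1],np.degrees(np.arctan2(R[1,0],R[0,0])))
yaw=np.arctan2(R[1,0],R[0,0])
env.movel(G(0,.0003,.18),Rz(yaw),rate=.15)
env.movel(G(0,.0003,.138),Rz(yaw),rate=.08);env.pause(.15);s=env.sense();print(toG(s['ee_pos']),np.round(s['joint_positions'],2),s['moment'],F(),s['t'])
effector.grasp(40);env.pause(.1);s=env.sense();print(s['gripper_width'],toG(s['ee_pos']),s['moment'],F(),s['t'])
```

```text
[ 0.66  0.54 -0.83  1.54  0.41  1.25  1.13]
[-2.000e-01  5.000e-01  2.691e+02] [-0.00149044  0.0013496  -0.99999798] 157.30025432719495
[  0.4   0.5 138.5] [ 0.61  0.66 -0.76  1.66  0.52  1.02 -2.28] [ 0.05165662  0.01454885 -0.02543728] [-0.16461764  0.03843602  0.49639377] 28.325
0.026803783536227886 [1.000e-01 8.000e-01 1.381e+02] [ 0.36687844 -0.20050307  0.03431051] [ 0.2936033   2.12946602 -0.78334133] 29.5167
```

```bash
cat > turn.py <<'E'
from h import *
import json
def step(q,a):
    q=q.copy();q[6]=a;env.goto_joints(q)
    m=[]
    for _ in range(2): env.pause(.02);s=env.sense();m.append(s['moment'][2])
    R=np.array(s['tcp_rot']);return s['joint_positions'][6],np.mean(m),s
E
python3 - <<'E'
from turn import *
q=np.array(env.sense()['joint_positions']);q0=q[6]
L=[]
for a in [.1,.3,.6,.9,1.2,1.35]:
    r,m,s=step(q,q0+a);print(a,round(r-q0,3),round(m,3),toG(s['ee_pos']),np.round(s['wrist_force'],1),round(s['t'],2))
    if m>.1 and a>1:break
json.dump([q.tolist(),q0],open('q.json','w'))
E
```

```text
0.1 0.097 0.021 [1.000e-01 8.000e-01 1.381e+02] [ 0.4  1.1 -0.3] 29.9
0.3 0.295 -0.019 [1.000e-01 8.000e-01 1.381e+02] [ 0.8  1.1 -0.4] 30.24
0.6 0.595 -0.02 [1.000e-01 9.000e-01 1.381e+02] [ 1.4  1.9 -1.3] 30.67
0.9 0.895 -0.164 [-1.000e-01  9.000e-01  1.381e+02] [ 0.8  2.1 -0.6] 31.09
1.2 1.195 -0.381 [ -0.2   0.7 137.9] [-0.3  1.4  0.6] 31.52
1.35 1.345 -0.331 [ -0.2   0.6 137.9] [-1.   1.4 -0.2] 31.82
```

The moment went clearly negative. Checking the yaw change, q7 increasing turns counter-clockwise, so I've turned the wrong way, probably against the spindle's upper limit with the pads slipping. Slip in that direction can't count as clicks. I'll release and check the knob's mark from the same pose as before.

Run:
```python
from h import *
effector.release();s=env.sense();print(s['t'],s['moment'])
p=s['ee_pos'].copy();p[2]=.2;env.movel(p,rate=.25)
env.reach(G(-.11,0,.26),RG);env.pause(.15)
p,d,w,P=look('wrist','w6');print(env.sense()['t'],np.round(env.sense()['joint_positions'],2))
a=cv2.imread('pics/w5.png');b=cv2.imread('pics/w6.png')
c=np.hstack([cv2.resize(i[245:325,280:360],(400,400),interpolation=cv2.INTER_CUBIC) for i in (a,b)])
cv2.imwrite('pics/k6.png',cv2.convertScaleAbs(c,alpha=1.8))
```

```text
32.8583 [-0.03506033 -0.03428059  0.03097912]
35.0083 [ 1.05  0.61 -1.36  1.8   0.62  1.27  0.87]
```

View pics/k6.png

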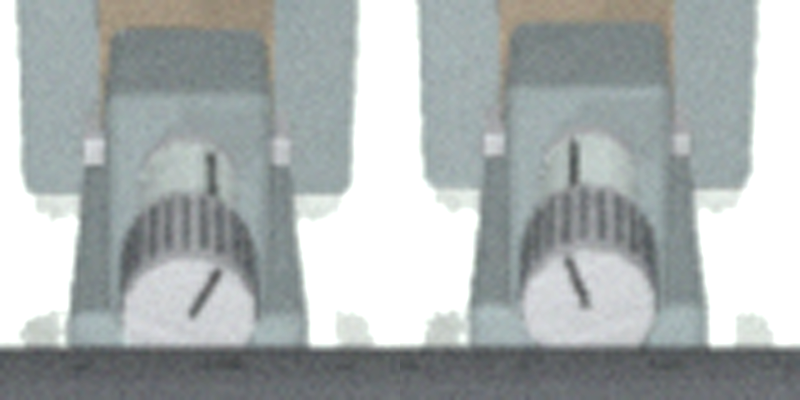

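The marks show that the knob (30° → −22°) and the thimble (32° → −19°) turned together by about 0.9 rad. So the ratchet is still near 0 and only the pads slipped. I'll regrasp at high q7 and turn the correct way, with q7 decreasing.

```bash
sed -i 's/range(2): env.pause(.02)/range(4): env.pause(.015)/' turn.py
python3 - <<'E'
from turn import *
env.reach(G(0,0,.2),RG)
q=np.array(env.sense()['joint_positions']);y0=GY;a=q[6];q[6]=2.6;env.goto_joints(q)
R=np.array(env.sense()['tcp_rot']);yaw=np.arctan2(R[1,0],R[0,0]);print(a,'yaw',yaw)
env.movel(G(0,.0005,.138),Rz(yaw),rate=.1);env.pause(.1);s=env.sense();print(toG(s['ee_pos']),np.round(s['joint_positions'],2),s['t'])
effector.grasp(40);s=env.sense();print(s['gripper_width'],toG(s['ee_pos']),s['moment'])
q=np.array(s['joint_positions']);q0=q[6]
json.dump([q.tolist(),q0],open('q.json','w'))
for t in [.2,.6,1.,1.4,1.8,2.1]:
    r,m,s=step(q,q0-t);R=np.array(s['tcp_rot']);print(t,round(q0-r,3),round(np.arctan2(R[1,0],R[0,0]),2),round(m,3),toG(s['ee_pos']),np.round(s['wrist_force'],1),round(s['t'],2))
    if abs(m)>.1:break
E
```

```text
0.8841583505974095 yaw 1.5033852388319315
[  0.5   0.8 138.8] [ 0.8   0.84 -1.11  1.65  0.81  1.18  2.56] 37.9583
0.027420099068491837 [-1.00e-01  5.00e-01  1.38e+02] [0.08046777 0.07306782 0.02568986]
0.2 0.197 1.31 0.002 [ -0.2   0.5 138. ] [-1.4  0.2  0. ] 39.33
0.6 0.597 0.91 0.005 [ -0.4   0.6 138. ] [-1.1 -0.1  1. ] 39.86
1.0 0.997 0.51 0.043 [ -0.5   0.6 138. ] [-3.2  1.6  1.4] 40.39
1.4 1.397 0.11 0.004 [ -0.5   0.8 138. ] [-4.6  1.8  2.3] 40.92
1.8 1.796 -0.29 -0.004 [ -0.5   1.  138. ] [-4.5  2.5  1.4] 41.46
2.1 2.096 -0.59 -0.026 [ -0.4   1.1 138. ] [-3.2  3.8  2.1] 41.92
```

Run:
```python
from turn import *
q,q0=json.load(open('q.json'));q=np.array(q);c=None
t=2.1
while t<3.6:
    t+=.08;r,m,s=step(q,q0-t);print(round(t,2),round(m,3),np.round(s['wrist_force'],1),round(s['t'],2))
    if m>.07 and c is None:c=t
    if c and t-c>.45:break
```

```text
2.18 -0.031 [-4.3  3.   0.8] 42.23
2.26 -0.024 [-3.5  2.1  2.5] 42.55
2.34 -0.008 [-4.1  3.7  2.3] 42.87
2.42 -0.013 [-3.4  2.7  2.3] 43.18
2.5 -0.029 [-3.7  3.4  1.6] 43.5
2.58 -0.017 [-4.3  3.3  0.8] 43.82
2.66 -0.039 [-3.3  3.8  1.4] 44.13
2.74 -0.031 [-3.4  3.8  0.7] 44.45
2.82 -0.01 [-4.1  4.3  1.4] 44.77
2.9 0.03 [-2.7  4.2  0.6] 45.08
2.98 0.07 [-3.   3.9  0.8] 45.4
3.06 0.103 [-2.9  3.6 -0.3] 45.72
3.14 -0.039 [-2.   4.7  0.1] 46.03
3.22 -0.034 [-3.1  4.2 -0.1] 46.35
3.3 0.028 [-3.2  4.1  0.5] 46.67
3.38 0.071 [-2.8  4.7  0.2] 46.98
3.46 0.11 [-2.4  4.7  0.1] 47.3
```

The sawtooth is clear: contact at about 2.83, first click at about 3.1, second just ahead at about 3.5. I'll stop after the third, at about 3.95 (slip about 1.1 rad).

Run:
```python
from turn import *
q,q0=json.load(open('q.json'));q=np.array(q)
for t in [3.54,3.62,3.7,3.78,3.86,3.95]:
    r,m,s=step(q,q0-t);print(round(t,2),round(m,3),round(s['t'],2))
effector.release();s=env.sense();print(s['t'],s['gripper_width'],s['moment'])
p=s['ee_pos'].copy();p[2]=.2;env.movel(p,rate=.25)
env.reach(G(-.11,0,.26),RG);env.pause(.1)
p,d,w,P=look('wrist','w7');print(env.sense()['t'])
b=cv2.imread('pics/w7.png');c=np.hstack([cv2.resize(b[150:350,220:420],(400,400)),cv2.resize(b[245:325,280:360],(400,400),interpolation=cv2.INTER_CUBIC)])
cv2.imwrite('pics/k7.png',cv2.convertScaleAbs(c,alpha=1.8))
q=np.stack([(w[...,:2]-S)@gx,(w[...,:2]-S)@gy,w[...,2]],-1)
r=p.astype(int);m=(r[...,0]-r[...,2]>10)&(abs(q[...,2]-.042)<.006)&(abs(q[...,1])<.06)&(abs(q[...,0]+.06)<.08)
print(cv2.minAreaRect((q[m][:,:2]*1000).astype(np.float32)),np.median(q[m][:,2]), q[m].min(0),q[m].max(0))
```

```text
3.54 -0.045 47.62
3.62 -0.006 47.93
3.7 0.03 48.25
3.78 0.082 48.57
3.86 0.12 48.88
3.95 -0.033 49.2
50.2417 0.09203013546769584 [-0.06578997 -0.00522905  0.0066315 ]
52.7417
((-45.52708053588867, -1.4081859588623047), (109.09150695800781, 48.82465744018555), 0.9566127061843872) 0.042134596226494014 [-0.10002598 -0.02608951  0.03630858] [0.00939435 0.02369972 0.04471428]
```

View pics/k7.png

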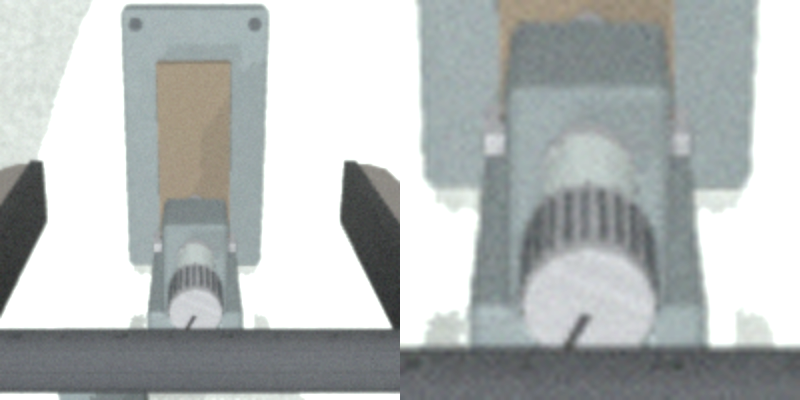

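The board is unmoved (tail −100.0 mm, 1.0°). The knob mark has turned about 232° (about 4 rad), which matches the commanded 3.95 rad, so the grip didn't slip. Three torque drops, i.e. three clicks. Handing in.

Run:
```python
from h import *
print(workorder.finish_job(),env.sense()['t'])
```

```text
the job is handed in; nothing more can be done
the job is handed in; nothing more can be done
```

I slid the right-most board into the 195 × 100 mm gauge, pushed it home against the stop at about 6 N, and turned the knob clockwise through three clicks. I then let go, backed the arm clear and handed in at about 53 s; no verdict is reported.

**Last checks**
- **Board:** the tail is at −100.0 mm in the gauge frame, so the far end is at the stop (30 mm), which I inferred rather than saw. It lies 1.4 mm off centre and about 1° (0.017 rad) off square, with its top at 42.1 mm.
- **Clutch:** the knob torque rose and dropped three times, at about 3.1, 3.5 and 3.9 rad of turning. Contact with the board came at about 2.83 rad, so the slip is estimated at 1.1 rad (limits 0.65 to 1.85). The mark on the knob turned about 4 rad against 3.95 commanded, so the grip did not slip.

**What went wrong**
- **Wrong direction first:** I initially turned the knob counter-clockwise by mistake, about 0.9 rad of knob travel. It seemed to reach the spindle's upper limit and the pads then slipped. The knob and thimble marks had moved together, so the clutch was still near zero. I regrasped and turned the correct way.
- **First push:** I pressed the board too hard onto the bed (about 8–10 N down) and it stuck, so I eased off and pushed again.

I did not measure the volume, weight or folder again at the end, but nothing was done near them.

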